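# Snap the wide copy stand open

### The arm

A 7-joint arm with a two-finger parallel gripper is mounted at the origin on a cart in front of the work surface, level with it; the furniture and walls round the work are solid. World frame = base frame: x ahead of the robot, y to its left, z up, the work surface at z = 0. Lengths are in m, angles in rad, forces in N, time in s.
With the tool pointing down it reaches from about 0.4 to 0.875 m from the base axis. Payload 6.5 kg.
Tool frame: the origin (TCP) lies midway between the tips of the shut fingers; the grasp point (between the pads) lies 19 mm behind it (arm.grip_depth is the distance from the TCP to the grasp point, in m); z points along the fingers, y is the line along which they close (so a half turn about z gives the same grasp; the last joint's range is limited). The gripper opens to 88 mm and grips with 3 to 60 N. Pads are 18 mm wide; open, the fingers measure 123 mm over their backs; the gripper's body (75 mm by 187 mm) begins 45 mm behind the grasp point.
Start: joints at [1.144, 0.536, -0.004, 1.538, 0.003, 1.067, -0.071], TCP at [0.229, -0.608, 0.239] pointing down, gripper open.
Joint ranges: [-2.7, 2.7], [-0.37, 2.16], [-1.27, 1.26], [0.24, 2.4], [-1.31, 4.45], [0.19, 1.91], [-2.76, 2.76]. Speed limits (rad/s): [2.39, 2.39, 3.14, 3.14, 3.14, 3.14, 3.14].

### API

Orientations are given as a unit quaternion [x, y, z, w].
In Python, from workcell import arm, viewer gives the robot as it stands.
- The arm moves only by the tool apply_moves, never from a script. Its argument "series" is a list of rows, each a list of 3 entries, a list of its own where there are three numbers: the shift along the tool's x, y, z in cm, then the turn, a rotation vector about the tool's x, y, z in rad, then the closure, from 0 (fully open) to 1 (shut). A call has 1 to 20 rows; each row shifts and turns the commanded pose from where the row before left it, along the tool's axes as they then stand; what a row does not reach is not made up. A row lasts 1/10 s, in which the tool goes at most 50 mm and 8.59 degrees, less where a joint would pass 70% of its speed; a pose out of reach is approached as far as the arm can. A call is refused whole if a number of a shift passes 5 or a number of a turn 0.15, either way. A call with a gripper value outside its range is refused whole. The fingers move at their own pace and stop on an object; "grip_force" is the grip in N (left out, the last holds). Time passes only in rows, so rows that do not move let the fingers close. It gives the time, the measured TCP pose, the force, the opening and the grip force at its end, in the units of the state.
- arm.observe(): the state, without advancing time (a new reading comes with each control period).
- viewer.read_camera(name): name is "scene" or "top"; returns a dict with "img" (420x560x3 uint8, red, green, blue), "fovy" (degrees; the focal length in pixels is half the picture's height over the tangent of half this angle, whatever the lens; pixels are square), "cx", "cy" (the principal point, pixels), "extrinsics" (4x4, takes a point from world to camera coordinates). Camera axes: x right, y down, z forward; pixel columns grow to the right and rows downward; lengths in m; the calibration is good to about 2 mm. A picture is of the moment at which its call begins. There is no depth.
- arm.hand_in(): hands the job in; it is judged then, once.
The state is a dict: "t": time; "joint_positions": joint angles; "qd": joint speeds; "joint_torque": joint torques, N m; "eef_pos": TCP position; "tool_rot": TCP orientation; "force": force on the tool from outside, world axes, zero at the start; "wrist_torque": the same for the moment, N m; "width": finger opening in m; "gripper_force": force on a finger pad.
Only numpy, scipy, OpenCV 4.12 (cv2) and the standard library are available. Lean on these libraries where they do the work, as an engineer would, in place of code of your own. Each camera call takes 0.05 s, during which the arm holds its last target. There are 200 camera calls.

### The job

Two small folding copy stands lie folded flat on the worktop. Open the wider one: raise its grey metal leaf by the pull bar at its front edge until the hinge spring snaps over and the leaf stays fully open against its stop, leaning slightly backward. Leave the narrower stand folded.

Things in the scene. Friction and masses are not known exactly. Their poses are not given: they have to be found in the camera images.
- wide_leaf (a joint): hinge angle (rad) of the wider stand's grey metal leaf: 0 folded flat on its base, grows as it is raised, 1.83 fully open on its stop (15 degrees past upright, leaning backward). An over-centre spring holds it at both ends: lifting takes 3 to 6 N at the pull bar at first, less later; from about 1.1 rad it goes on by itself to the open stop; let go before that, it falls shut.
- wide_pull (a point): centre of the wider stand's pull bar: black round bar, 12 mm thick, 26 mm long, parallel to the hinge, on a 12 mm wide tongue 33 mm out from the leaf's free edge; it moves on a 115 mm radius about the hinge. Folded: 26 mm above the worktop, free air below and at both ends. Taken by its two ends it turns between the fingers as the leaf rises. y along the bar, x to the hinge.
- wide_hinge (a point): middle of the wider stand's hinge axis, 26 mm above the worktop. y runs along the hinge; x is level, from the pull bar (folded) to the hinge and on to the back; z up. The stand is 140 mm wide along the hinge, its black base 100 mm deep and screwed to the worktop; the leaf is 118 mm wide, 4 mm thick and reaches 82 mm from the hinge.
- narrow_leaf (a joint): hinge angle (rad) of the other stand's leaf, 0 = folded flat. This stand is alike in all but width: 80 mm along the hinge. It has to stay folded. Either stand may be the one on the left.

How it is judged:
At the end, for the whole second after the job is handed in: The wider stand's leaf stands open against its stop (hinge angle over 1.7 rad, within about 7 degrees of the stop) and the narrower stand's leaf lies folded (under 0.17 rad, 10 degrees) (value of joint wide_leaf above 1.7 rad and value of joint narrow_leaf below 0.17 rad); the robot touches nothing.
It fails at once if the narrower stand's leaf is raised by more than 0.4 rad (value of joint narrow_leaf above 0.4 rad).
It also fails if it takes over 40 s, if anything falls off the work surface, if the arm or the gripper's body presses on something with over 40 N, if the wrist force passes 120 N, or if a joint passes its speed limit or range.

## Working session

There is one attempt and no reset: what is moved stays moved. The work goes in short steps, Python scripts to look and compute and a tool call to move; the robot and the scene stay as the last step left them, time stands still between calls to the robot, and variables do not carry over. Pictures are saved under pics/ and viewed, at most 10 in all, crops included, and the job is handed in when it is done.

Besides the shell and the picture viewer there is one more tool, called after "Emit:" as name([rows], argument=value, ...), one row to a line, values as JSON. apply_moves: Moves the arm, as the interface text tells. Its arguments: {"type":"object","properties":{"series":{"type":"array"},"grip_force":{"type":"number"}},"required":["series"]}

```bash
mkdir -p pics; python3 - <<'E'
from workcell import arm, viewer
import cv2,numpy as np
for n in("top","scene"):
    d=viewer.read_camera(n); cv2.imwrite(f"pics/{n}0.png",d["img"][:,:,::-1]); print(n,d["fovy"],d["cx"],d["cy"],np.round(d["extrinsics"],4).tolist(), [k for k in d])
s=arm.observe(); print(s)
E
```

```text
top 44.17204308692646 279.4933069102125 212.5431370980796 [[-0.0004, -0.9999, -0.0105, -0.1581], [-0.9837, 0.0023, -0.1796, 0.5213], [0.1797, 0.0102, -0.9837, 0.9502], [0.0, 0.0, 0.0, 1.0]] ['img', 'fovy', 'cx', 'cy', 'extrinsics']
scene 45.95927236282379 286.81647637179594 206.7360255464391 [[-0.7993, -0.6008, 0.0135, 0.3316], [-0.3381, 0.431, -0.8366, 0.2851], [0.4968, -0.6732, -0.5476, 0.8464], [0.0, 0.0, 0.0, 1.0]] ['img', 'fovy', 'cx', 'cy', 'extrinsics']
{'t': 0.1, 'joint_positions': array([ 1.14380337,  0.53709513, -0.00445168,  1.53875878,  0.00258587,
        1.06730026, -0.07119281]), 'qd': array([ 0.00058853, -0.00146855,  0.0027158 , -0.00270715, -0.00045569,
       -0.00027999, -0.00109857]), 'joint_torque': array([ 2.73072845e-03, -5.72086287e+01,  9.94212739e-01, -2.52233917e+01,
       -5.61425183e-02,  1.34517200e-02,  2.92767436e-05]), 'eef_pos': array([ 0.22926518, -0.60763556,  0.23792956]), 'tool_rot': array([ 9.83764865e-01,  1.79460539e-01, -1.86584710e-04, -7.55189442e-04]), 'force': array([-0.1466827 ,  0.27756226, -1.45435313]), 'wrist_torque': array([-0.01313693, -0.0053689 ,  0.08795551]), 'gripper_force': 0.0, 'width': 0.08811450270279675}
```

View pics/top0.png

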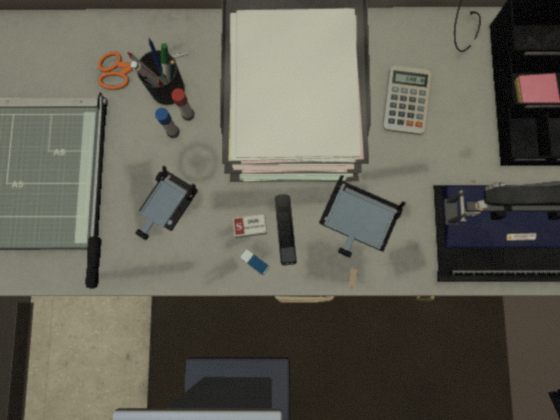

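View pics/scene0.png

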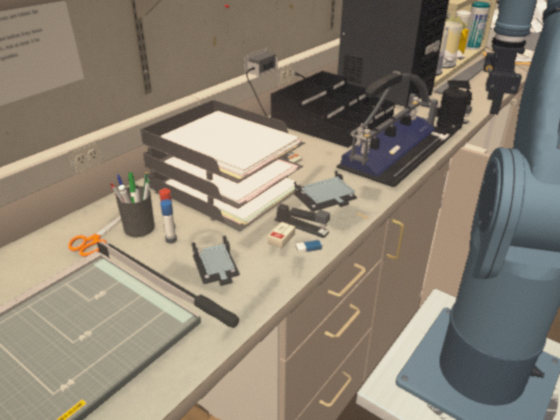

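```bash
python3 - <<'E'
import cv2
a=cv2.imread("pics/top0.png"); cv2.imwrite("pics/c1.png",cv2.resize(a[165:270,300:440],None,fx=5.6,fy=5.6,interpolation=cv2.INTER_CUBIC))
E
```

```text
(no output)
```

View pics/c1.png

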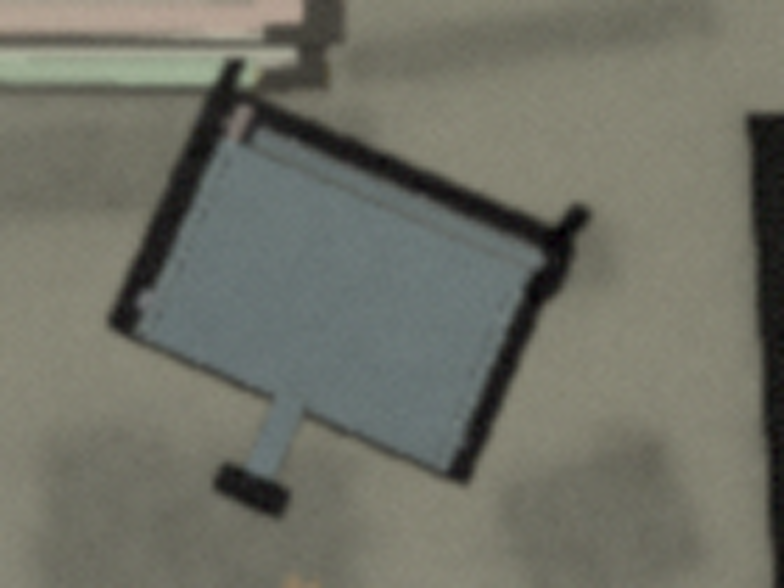

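```bash
cat > h.py <<'E'
import numpy as np
from workcell import arm, viewer
from scipy.spatial.transform import Rotation as R
def ray(d,u,v,z):
    f=210/np.tan(np.radians(d["fovy"]/2)); E=np.array(d["extrinsics"])
    r=E[:3,:3].T@np.array([(u-d["cx"])/f,(v-d["cy"])/f,1]); c=-E[:3,:3].T@E[:3,3]
    return c+r*(z-c[2])/r[2]
def proj(d,p):
    f=210/np.tan(np.radians(d["fovy"]/2)); E=np.array(d["extrinsics"]); q=E[:3,:3]@p+E[:3,3]
    return d["cx"]+f*q[0]/q[2],d["cy"]+f*q[1]/q[2]
def go(target,yaw_axis_y):
    """tool-down pose with tool y along given dir; prints remaining moves in tool axes"""
    s=arm.observe(); T=R.from_quat(s["tool_rot"]); z=np.array([0,0,-1.]); y=np.array([*yaw_axis_y,0.]); y/=np.linalg.norm(y)
    if y@T.as_matrix()[:,1]<0: y=-y
    G=R.from_matrix(np.c_[np.cross(y,z),y,z])
    print("tcp",s["eef_pos"].round(4),"turn",(T.inv()*G).as_rotvec().round(4),"shift cm now",(100*T.inv().apply(target-s["eef_pos"])).round(2),"in goal axes",(100*G.inv().apply(target-s["eef_pos"])).round(2))
E
python3 - <<'E'
from h import *
d=viewer.read_camera("top")
P=lambda x,y,z:ray(d,300+(x+.5)/5.6-.5,165+(y+.5)/5.6-.5,z)
b=P(252,491,.03); e1,e2=P(217,480,.03),P(288,507,.03)
print("bar",b,"len",np.linalg.norm(e1-e2))
def yaw(a,b): v=b-a; return np.degrees(np.arctan2(v[1],v[0]))
for n,a,c in(("bar",e1,e2),("basefront",P(118,322,.01),P(462,480,.01)),("leaffront",P(140,332,.028),P(445,468,.028)),("back",P(240,95,.02),P(550,238,.02)),("gap",P(250,145,.028),P(540,265,.028))):
    print(n,a.round(3),c.round(3),"len",np.linalg.norm(a-c).round(4),"yaw",yaw(a,c).round(1), "mid-bar",np.linalg.norm(((a+c)/2-b)[:2]).round(4), yaw(b,(a+c)/2).round(1))
t=yaw(P(118,322,.01),P(462,480,.01)); u=np.array([np.cos(np.radians(t)),np.sin(np.radians(t))])
go(np.array([b[0],b[1],.12]),u)
E
```

```text
bar [ 0.44591363 -0.28412578  0.03      ] len 0.02594138904699073
bar [ 0.45  -0.272  0.03 ] [ 0.44  -0.296  0.03 ] len 0.0259 yaw -111.1 mid-bar 0.0009 -170.7
basefront [ 0.508 -0.24   0.01 ] [ 0.452 -0.36   0.01 ] len 0.1325 yaw -115.2 mid-bar 0.0377 -25.3
leaffront [ 0.502 -0.247  0.028] [ 0.454 -0.351  0.028] len 0.1148 yaw -114.6 mid-bar 0.0352 -24.8
back [ 0.588 -0.284  0.02 ] [ 0.536 -0.392  0.02 ] len 0.1201 yaw -115.8 mid-bar 0.1285 -24.9
gap [ 0.568 -0.286  0.028] [ 0.525 -0.387  0.028] len 0.1092 yaw -113.3 mid-bar 0.1137 -27.5
tcp [ 0.2293 -0.6077  0.238 ] turn [-1.200e-03  6.000e-04  8.011e-01] shift cm now [ 31.69 -22.61  11.83] in goal axes [  5.81 -38.51  11.8 ]
```

Emit:
apply_moves([
  [[2.1, -1.5, 0], [0, 0, 0], 0.3],
  [[2.1, -1.5, 0], [0, 0, 0], 0.3],
  [[2.1, -1.5, 0], [0, 0, 0], 0.3],
  [[2.1, -1.5, 0], [0, 0, 0], 0.3],
  [[2.1, -1.5, 0], [0, 0, 0], 0.3],
  [[2.1, -1.5, 0], [0, 0, 0], 0.3],
  [[2.1, -1.5, 0], [0, 0, 0], 0.3],
  [[2.1, -1.5, 0], [0, 0, 0], 0.3],
  [[2.1, -1.5, 0], [0, 0, 0], 0.3],
  [[2.1, -1.5, 0], [0, 0, 0], 0.3],
  [[2.1, -1.5, 0], [0, 0, 0], 0.3],
  [[2.1, -1.5, 0], [0, 0, 0], 0.3],
  [[2.1, -1.5, 0], [0, 0, 0], 0.3],
  [[2.1, -1.5, 0], [0, 0, 0], 0.3],
  [[2.1, -1.5, 0], [0, 0, 0], 0.3],
  [[0, 0, 0], [0, 0, 0.1], 0.3],
  [[0, 0, 0], [0, 0, 0.1], 0.3],
  [[0, 0, 0], [0, 0, 0.1], 0.3],
  [[0, 0, 0], [0, 0, 0.1], 0.3],
  [[0, 0, 0], [0, 0, 0], 0.3],
])

```text
t: 2.15
eef_pos: [0.4446, -0.2863, 0.2385]
tool_rot: [1.0, -0.02, -0.0, -0.0]
force: [0.4, 0.3, -1.0]
width: 0.0617
gripper_force: 0.0
```

Emit:
apply_moves([
  [[0, 0, 1], [0, 0, 0.1], 0.3],
  [[0, 0, 2], [0, 0, 0.1], 0.3],
  [[0, 0, 2], [0, 0, 0.1], 0.3],
  [[0, 0, 2], [0, 0, 0.1], 0.3],
  [[0, 0, 2], [0, 0, 0], 0.3],
  [[0, 0, 1], [0, 0, 0], 0.3],
  [[0, 0, 0], [0, 0, 0], 0.3],
  [[0, 0, 0], [0, 0, 0], 0.3],
])

```text
t: 2.95
eef_pos: [0.445, -0.2866, 0.1392]
tool_rot: [0.976, -0.217, 0.0, 0.0]
force: [-0.6, 0.5, 0.2]
width: 0.0618
gripper_force: 0.0
```

```bash
python3 - <<'E'
from h import *
import cv2
print(arm.observe()["width"],arm.observe()["force"])
go(np.array([.446,-.284,.015]),[np.cos(np.radians(65)),np.sin(np.radians(65))])
a=viewer.read_camera("top")["img"][150:290,270:450,::-1]
b=viewer.read_camera("scene")["img"][130:270,240:420,::-1]
cv2.imwrite("pics/a2.png",cv2.resize(np.vstack([np.hstack([a,b])]),None,fx=2.2,fy=2.2,interpolation=cv2.INTER_CUBIC))
E
```

```text
0.061797415095890026 [-0.63999301  0.53108159  0.21913922]
tcp [ 0.445  -0.2866  0.1392] turn [-0.     -0.0005 -0.0019] shift cm now [-0.03 -0.28 12.42] in goal axes [-0.02 -0.28 12.42]
```

View pics/a2.png

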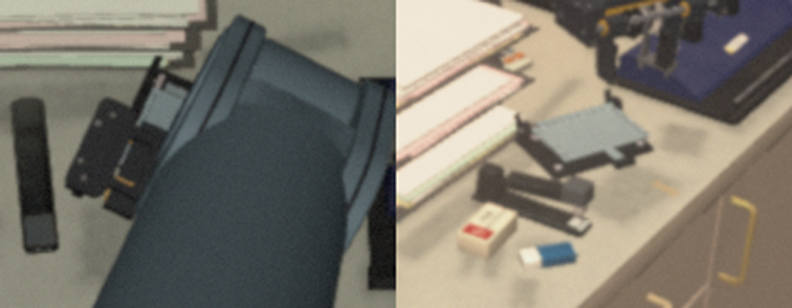

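```bash
python3 - <<'E'
from h import *
import cv2
d=viewer.read_camera("scene"); print(proj(d,np.array([.446,-.284,.03])),proj(d,arm.observe()["eef_pos"]))
cv2.imwrite("pics/s3.png",d["img"][:,:,::-1])
E
```

```text
(np.float64(345.03845910901344), np.float64(201.47098098709023)) (np.float64(349.46159162240724), np.float64(162.4293527247965))
```

View pics/s3.png

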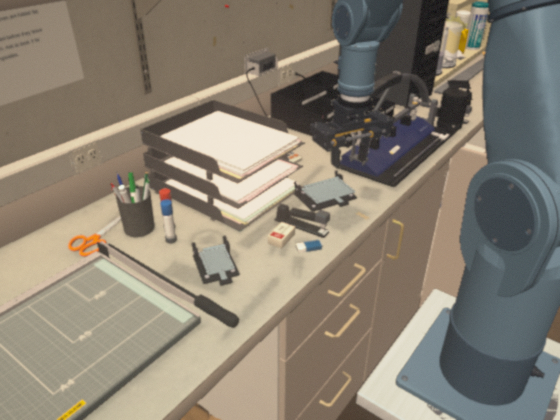

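The scene picture shows the gripper above the wide stand, fingertips near (350,162), with the pull bar below at about (342,200). I'll take one closer look at the bar before descending.

```bash
python3 - <<'E'
import cv2
a=cv2.imread("pics/s3.png"); cv2.imwrite("pics/c4.png",cv2.resize(a[165:225,290:370],None,fx=10,fy=10,interpolation=cv2.INTER_CUBIC))
E
```

```text
(no output)
```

View pics/c4.png

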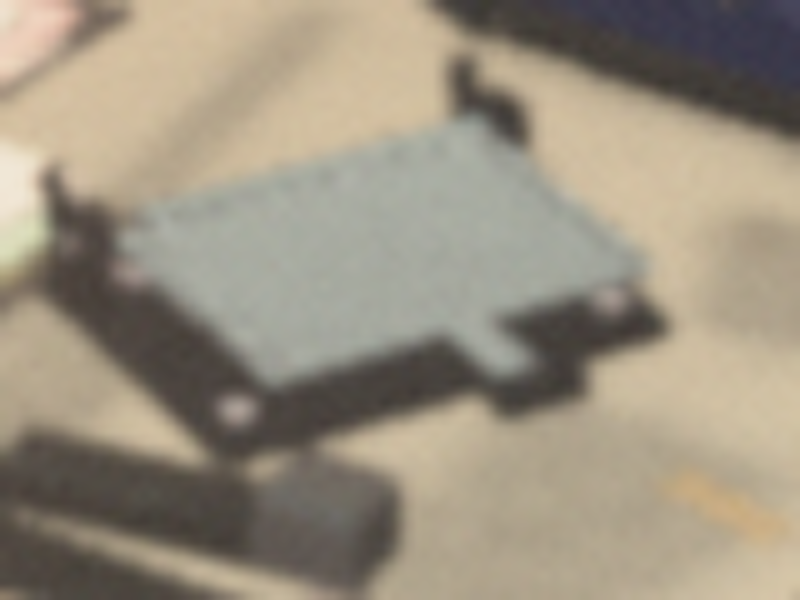

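The bar centre is at about (540,382) in the crop, which is (344,203) in the scene. This matches the top-camera estimate, so I'm descending.

Emit:
apply_moves([
  [[0, -0.3, 1], [0, 0, 0], 0.3],
  [[0, 0, 2], [0, 0, 0], 0.3],
  [[0, 0, 2], [0, 0, 0], 0.3],
  [[0, 0, 2], [0, 0, 0], 0.3],
  [[0, 0, 2], [0, 0, 0], 0.3],
  [[0, 0, 1.5], [0, 0, 0], 0.3],
  [[0, 0, 1], [0, 0, 0], 0.3],
  [[0, 0, 1], [0, 0, 0], 0.3],
  [[0, 0, 0.4], [0, 0, 0], 0.3],
  [[0, 0, 0], [0, 0, 0], 0.3],
  [[0, 0, 0], [0, 0, 0], 0.3],
], grip_force=30)

```text
t: 4.2
eef_pos: [0.4463, -0.2839, 0.0101]
tool_rot: [0.976, -0.218, 0.0, 0.0]
force: [-0.0, 0.5, -0.5]
width: 0.0616
gripper_force: 0.0
```

Emit:
apply_moves([
  [[0, 0, 0], [0, 0, 0], 0.6],
  [[0, 0, 0], [0, 0, 0], 0.8],
  [[0, 0, 0], [0, 0, 0], 1],
  [[0, 0, 0], [0, 0, 0], 1],
  [[0, 0, 0], [0, 0, 0], 1],
  [[0, 0, 0], [0, 0, 0], 1],
  [[0, 0, 0], [0, 0, 0], 1],
], grip_force=30)

```text
t: 4.9
eef_pos: [0.4466, -0.2826, 0.0098]
tool_rot: [0.976, -0.217, 0.0, -0.001]
force: [1.7, 4.8, 2.5]
width: 0.025
gripper_force: 30.0
```

Emit:
apply_moves([
  [[0.06, 0, -1.15], [0, 0, 0], 1],
  [[0.17, 0, -1.14], [0, 0, 0], 1],
  [[0.28, 0, -1.11], [0, 0, 0], 1],
  [[0.39, 0, -1.08], [0, 0, 0], 1],
  [[0.5, 0, -1.04], [0, 0, 0], 1],
  [[0.6, 0, -0.98], [0, 0, 0], 1],
  [[0.7, 0, -0.92], [0, 0, 0], 1],
  [[0, 0, 0], [0, 0, 0], 1],
])

```text
t: 5.7
eef_pos: [0.4708, -0.2936, 0.0844]
tool_rot: [0.976, -0.217, -0.001, -0.001]
force: [1.1, 6.8, -1.8]
width: 0.0253
gripper_force: 30.0
```

Emit:
apply_moves([
  [[0.78, 0, -0.84], [0, 0, 0], 1],
  [[0.86, 0, -0.76], [0, 0, 0], 1],
  [[0.94, 0, -0.67], [0, 0, 0], 1],
  [[1.0, 0, -0.57], [0, 0, 0], 1],
  [[1.05, 0, -0.47], [0, 0, 0], 1],
  [[1.09, 0, -0.36], [0, 0, 0], 1],
  [[1.12, 0, -0.25], [0, 0, 0], 1],
  [[1.14, 0, -0.14], [0, 0, 0], 1],
  [[1.15, 0, -0.02], [0, 0, 0], 1],
  [[1.15, 0, 0.09], [0, 0, 0], 1],
  [[0.57, 0, 0.09], [0, 0, 0], 1],
  [[0, 0, 0], [0, 0, 0], 1],
])

```text
t: 6.9
eef_pos: [0.5712, -0.3392, 0.1233]
tool_rot: [0.976, -0.217, 0.001, -0.001]
force: [3.7, 6.4, 3.1]
width: 0.0252
gripper_force: 30.0
```

```bash
python3 - <<'E'
from h import *
import cv2
a=viewer.read_camera("scene")["img"][60:240,240:480,::-1]
cv2.imwrite("pics/s5.png",cv2.resize(a,None,fx=3.2,fy=3.2,interpolation=cv2.INTER_CUBIC))
E
```

```text
(no output)
```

View pics/s5.png

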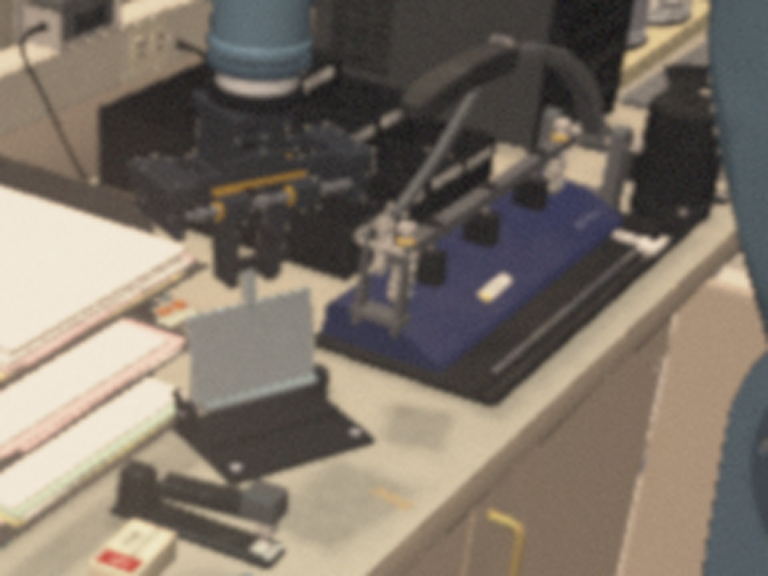

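The leaf stands open, at about (250,340) in the crop, with the bar still held at about (248,275). I'll open the fingers partly and withdraw upward.

Emit:
apply_moves([
  [[0, 0, 0], [0, 0, 0], 0.6],
  [[0, 0, 0], [0, 0, 0], 0.4],
  [[0, 0, 0], [0, 0, 0], 0.4],
  [[0, 0, 0], [0, 0, 0], 0.4],
  [[0, 0, 0], [0, 0, 0], 0.4],
  [[0, 0, -0.5], [0, 0, 0], 0.4],
  [[0, 0, -1.5], [0, 0, 0], 0.4],
  [[0, 0, -2], [0, 0, 0], 0.4],
  [[0, 0, -2], [0, 0, 0], 0.4],
  [[0, 0, -2], [0, 0, 0], 0.4],
  [[0, 0, -1], [0, 0, 0], 0.4],
  [[0, 0, 0], [0, 0, 0], 0.4],
  [[0, 0, 0], [0, 0, 0], 0.4],
])

```text
t: 8.25
eef_pos: [0.5688, -0.3409, 0.2128]
tool_rot: [0.976, -0.218, 0.0, -0.0]
force: [-0.0, -0.4, -1.1]
width: 0.053
gripper_force: 0.0
```

```bash
python3 - <<'E'
from h import *
import cv2
a=viewer.read_camera("scene")["img"][60:300,170:430,::-1]
cv2.imwrite("pics/s6.png",cv2.resize(a,None,fx=2.5,fy=2.5,interpolation=cv2.INTER_CUBIC))
E
```

```text
(no output)
```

View pics/s6.png

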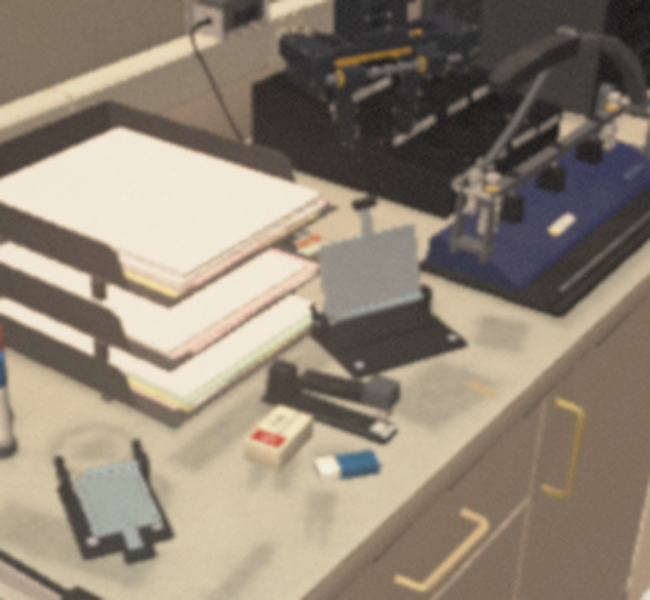

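The wide leaf stands open with its bar at (364,204) in the crop. The gripper is clear above it, and the narrow stand is still folded. I'll check the leaf angle and hand in.

```bash
python3 - <<'E'
from h import *
d=viewer.read_camera("scene"); u=np.array([.906,-.423,0]); h=np.array([.446,-.284,.026])+.115*u
err=[]
for t in (1.5,1.6,1.7,1.76,1.83):
    p=proj(d,h+.115*(-np.cos(t)*u+np.sin(t)*np.array([0,0,1]))); print(t,np.round(p,1)); err.append(np.hypot(p[0]-315.6,p[1]-141.6))
if np.argmin(err)>=3: print(arm.hand_in())
E
```

```text
1.5 [325.1 144.7]
1.6 [322.7 142.8]
1.7 [320.4 141.4]
1.76 [319.  140.7]
1.83 [317.4 140.2]
the job is handed in; nothing more can be done
None
```

I opened the wider stand and handed the job in; the camera check puts its leaf at its stop (about 1.83 rad), the narrower stand is still folded, and the gripper is clear of everything.

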